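Put the punching board away on edge and shut the sliding case

TASK

Slide the wooden case's cover back as far as it goes, take the white board from its leaning stand and set it upright on its long thin edge on the floor of the case's empty front compartment, letting go only once it rests on the floor. Then slide the cover fully home to its stop. Be gentle: never push the case or its cover with more than about 40 N, do not ram the board down, and leave the mallet, jar and phone where they are.

Things in the scene. Friction and masses are not known exactly. Their poses are not given: they have to be found in the camera images.
- case: light wooden box fixed to the table, 230 mm long (x) x 140 wide (y) x 102 high; origin: centre of its underside; z up, its -x end (front) nearer the robot. Walls and floor 6 thick; end walls 93 high, side walls 102 plus 3 trim. Empty front compartment: x -109 to 15, y -64 to 64; divider behind it tops at 66; two like boards stand fixed beyond it. Case and stand may swap sides.
- bay (a point): point on the case's floor (6 mm above the table) in the middle of the empty front compartment, at case x -47 mm, y 0; axes as the case
- cover (a joint): how far the brown wooden cover is slid back, in m: 0 = shut at its stop, 0.130 = fully back at its stop; it moves along case +x and then sticks out behind. Starts 0 to 0.025. Cover 230 x 125 x 6, underside 93 and top 99 above the table. About 3 N of friction; stays where left. The compartment is clear only with the cover nearly fully back.
- ridge (a point): centre of the bar on top of the cover: 80 long (case y), 12 thick (case x), 20 tall, its top 119 above the table; at case x -60 when shut, 109 above the table; axes as the case. Push it either way with fingertips a few mm above the cover. A pinch on it counts as force on the cover.
- board_mid (a point): centre of the loose white board, 18 thick (its x), 110 long (y), 80 tall (z), about 0.15 kg. It leans in the stand on its long edge, 32 degrees from vertical, top (+z) towards the stand's -x, which is roughly the left as the robot looks. The top 45 mm are free on both faces: fingers tilted along the lean can straddle its top edge and close across the 18 mm.
- stand: dark wooden stand fixed to the table, base 110 (x) x 130 (y) x 10, z up; origin on its underside, 5 mm off its middle. A V of two 8 mm slats, 130 wide, holds the board: the back slat, on the stand's -x side, supports the lowest 34 mm of the board's underside; the other carries its bottom edge (stand x 10, 36 above the table). Board may sit 12 mm off-centre.
- mallet_mid (a point): bystander: mallet lying on the table, wooden handle and 94 mm wide head 44 mm high, 230 mm long, origin near the middle of the handle, 22 mm up
- jar_mid (a point): bystander: closed jar, 66 mm wide and 85 mm high, its centre
- phone_mid (a point): bystander: black phone, 150 x 75 x 10 mm, lying flat, its centre
- board: the same punching board's body, origin at the middle of its long bottom edge face, axes as board_mid
Mind the look-alikes: they are no part of the job. Of the things like the board, leave any that is red; of the rest the larger one is meant.

How it is judged:
On the way, in this order (a step that is already met when the one before it is completed fails the run):
1. the cover is slid back to its stop (within 12 mm) (value of joint cover above 0.118 m), for 0.1 s.
2. the board, still held by the fingers, stands upright on the floor of the front compartment (x of board_mid in the frame of case between -0.101 and 0.007 m and y of board_mid in the frame of case between -0.056 and 0.056 m and z of board_mid in the frame of case between 0.041 and 0.052 m and (angle between board_mid's own z axis and vertical below 0.12 rad or angle between board_mid's own z axis and vertical above 3.02 rad) and contact force between the fingers and board above 0.5 N and contact force between board and case above 0.3 N), for 0.1 s.
At the end, for the whole second after the job is handed in: The cover is home within 2.5 mm of its shut stop and at rest; the board stands at rest on its long edge on the floor of the front compartment (centre 41 to 52 mm above the table, case x between -101 and 7 mm, case y within 56 mm), upright within about 7 degrees either way up (x of board_mid in the frame of case between -0.101 and 0.007 m and y of board_mid in the frame of case between -0.056 and 0.056 m and z of board_mid in the frame of case between 0.041 and 0.052 m and (angle between board_mid's own z axis and vertical below 0.12 rad or angle between board_mid's own z axis and vertical above 3.02 rad) and value of joint cover below 0.0025 m and linear speed of board below 0.02 m/s and velocity of joint cover below 0.01 m/s); the robot touches nothing.
It fails at once if the robot presses the case or its cover with more than 60 N (contact force between any of the fingers, the arm and case above 60 N).
It fails at once if the board is rammed against the case with more than 80 N (contact force between board and case above 80 N).
It fails at once if the mallet, jar or phone is moved by more than 20 mm (distance of any of mallet_mid, jar_mid, phone_mid from where it was at the start of the episode above 0.02 m).
It also fails if it takes over 72 s, if anything falls off the work surface, if the arm or the gripper's body presses on something with over 40 N, if the wrist force passes 120 N, or if a joint passes its speed limit or range.

ROBOT

A 7-joint arm with a two-finger parallel gripper is mounted at the origin on the work surface. World frame = base frame: x ahead of the robot, y to its left, z up, the work surface at z = 0. Lengths are in m, angles in rad, forces in N, time in s.
With the tool pointing down it reaches from about 0.4 to 0.9 m from the base axis. Payload 5.5 kg.
Tool frame: the origin (TCP) lies at the very end of the fingers, on their centre line; the grasp point (between the pads) lies 19 mm behind it; z points along the fingers, y is the line along which they close (so a half turn about z gives the same grasp; the last joint's range is limited). The gripper opens to 85 mm and grips with 20 to 120 N. Pads are 22 mm wide; open, the fingers measure 114 mm over their backs; the gripper's body (76 mm by 85 mm) begins 54 mm behind the grasp point. The pads swing forward as they close: fully open they stand 13 mm farther back than shut.
Start: joints at [-0.998, 0.501, -0.427, 1.55, 0.221, 1.138, -0.21], TCP at [0.198, 0.619, 0.196] pointing down, gripper open.
Joint ranges: [-2.88, 2.88], [-0.31, 2.03], [-1.54, 1.56], [0.2, 2.42], [-1.41, 4.55], [0.19, 2.02], [-2.57, 2.57]. Speed limits (rad/s): [2.57, 2.57, 3.14, 3.14, 3.14, 3.14, 3.14].

INTERFACE

Orientations are given as a rotation vector (axis times angle).
In Python, from rig import read_state, grab_frame, calibration, finish_job gives the robot as it stands. The module is installed in compiled form; this text tells all that it offers.
- The arm moves only by the tool servo_tool, never from a script. Its argument "targets" is a list of rows, each an object with "xyz": the shift along the tool's x, y, z in units of 250 mm (1.0 is 250 mm), a list of three; "twist": the turn about the tool's z in units of 1.5 rad (1.0 is 1.5 rad); "jaw": the closure, from 0 (fully open) to 1 (shut). A call has 1 to 5 rows; each row is the pose to reach, as a shift and turn from the pose commanded when the call began, along the tool's axes at that moment; what a row does not reach only later rows make up. A row lasts 1/8 s, in which the tool goes at most 62.5 mm and 10.7 degrees, less where a joint would pass 70% of its speed; a pose out of reach is approached as far as the arm can. A call with a number of a shift or a turn outside -1 to 1 is refused whole. A call with a gripper value outside its range is refused whole. The fingers move at their own pace and stop on an object; "squeeze" is the grip in N (left out, the last holds). Time passes only in rows, so rows that repeat a pose let the fingers close. It gives the time, the measured TCP pose, the force, the opening and the grip force at its end, in the units of the state.
- read_state(): the state, without advancing time (a new reading comes with each control period).
- grab_frame(name): name is "scene" or "top" or "wrist"; returns the picture (480x640x3 uint8, red, green, blue); there is no depth.
- calibration(name): a dict with "mtx" (3x3 intrinsics, pixels), "k1" (the pictures are not rectified: a ray, as slopes to the right and down, at radius r is drawn at 1 + k1 r^2 times it, then the intrinsics apply), "extrinsics" (4x4, takes a point from camera to world coordinates); the wrist camera has in their place "T_tool_cam" (4x4, takes a point from camera to tool coordinates, whose origin is the TCP and whose axes are the flange's). Camera axes: x right, y down, z forward; pixel columns grow to the right and rows downward; lengths in m; the calibration is good to about 2 mm. A picture is of the moment at which its call begins: read the wrist's pose just before it. calibration takes no time and is no camera call.
- finish_job(): hands the job in; it is judged then, once.
The state is a dict: "t": time; "joint_positions": joint angles; "dq": joint speeds; "effort": joint torques, N m; "position": TCP position; "tool_rot": TCP orientation; "wrist_force": force on the tool from outside, world axes, zero at the start; "torque": the same for the moment, N m; "width": opening from 0.0 (shut) to 1.0 (fully open); "grip_force": force on a finger pad.
Only numpy, scipy, OpenCV 4.12 (cv2) and the standard library are available. Lean on these libraries where they do the work, as an engineer would, in place of code of your own. Each camera call takes 0.05 s, during which the arm holds its last target. There are 200 camera calls.

## Working session

There is one attempt and no reset: what is moved stays moved. The work goes in short steps, Python scripts to look and compute and a tool call to move; the robot and the scene stay as the last step left them, time stands still between calls to the robot, and variables do not carry over. Pictures are saved under pics/ and viewed, at most 10 in all, crops included, and the job is handed in when it is done.

Besides the shell and the picture viewer there is one more tool, called after "Call:" as name(argument=value, ...), one argument or row to a line, values as JSON. servo_tool: Moves the arm, as the interface text tells. Shifts and turns lie within -1 to 1; 1 stands for 250 mm of shift or 1.5 rad of turn. Its arguments: {"type":"object","properties":{"targets":{"type":"array","items":{"type":"object","properties":{"xyz":{"type":"array","items":{"type":"number","minimum":-1,"maximum":1}},"twist":{"type":"number","minimum":-1,"maximum":1},"jaw":{"type":"number"}}}},"squeeze":{"type":"number"}},"required":["targets"]}

```bash
mkdir -p pics
python3 - <<'E'
from rig import *
import cv2,numpy as np
np.set_printoptions(precision=4,suppress=True)
s=read_state();print(s['position'],s['tool_rot'],s['width'],s['t'])
for n in ['scene','top','wrist']:
    c=calibration(n);print(n,c)
    if n!='wrist':
        cv2.imwrite(f'pics/{n}0.png',cv2.cvtColor(grab_frame(n),cv2.COLOR_RGB2BGR))
E
```

```text
[0.198  0.6183 0.1947] [-0.4846 -3.1036  0.003 ] 0.9987423326770554 0.0
scene {'mtx': array([[574.7789,   0.    , 316.6857],
       [  0.    , 574.7789, 233.9657],
       [  0.    ,   0.    ,   1.    ]]), 'k1': 0.020857397227406014, 'extrinsics': array([[ 0.4341,  0.5639, -0.7026,  1.4471],
       [ 0.9007, -0.2848,  0.328 , -0.4154],
       [-0.0151, -0.7752, -0.6315,  0.9128],
       [ 0.    ,  0.    ,  0.    ,  1.    ]])}
top {'mtx': array([[607.8929,   0.    , 322.9659],
       [  0.    , 607.8929, 240.9584],
       [  0.    ,   0.    ,   1.    ]]), 'k1': -0.1288659393224464, 'extrinsics': array([[ 0.0175, -0.998 ,  0.0609,  0.4267],
       [-0.9997, -0.0165,  0.0167, -0.0194],
       [-0.0157, -0.0612, -0.998 ,  1.5994],
       [ 0.    ,  0.    ,  0.    ,  1.    ]])}
wrist {'mtx': array([[410.9493,   0.    , 319.5139],
       [  0.    , 410.9493, 249.4107],
       [  0.    ,   0.    ,   1.    ]]), 'k1': 0.008740904430648478, 'T_tool_cam': array([[-0.0001, -0.9593, -0.2824,  0.072 ],
       [ 1.    , -0.0003,  0.0007, -0.0002],
       [-0.0007, -0.2824,  0.9593, -0.1787],
       [ 0.    ,  0.    ,  0.    ,  1.    ]])}
```

View pics/top0.png

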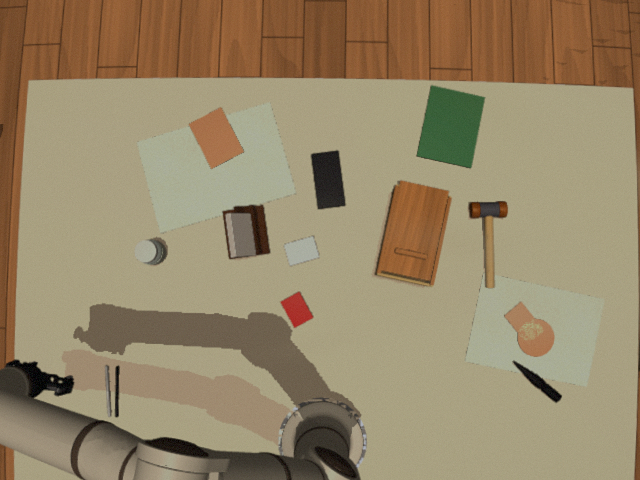

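View pics/scene0.png

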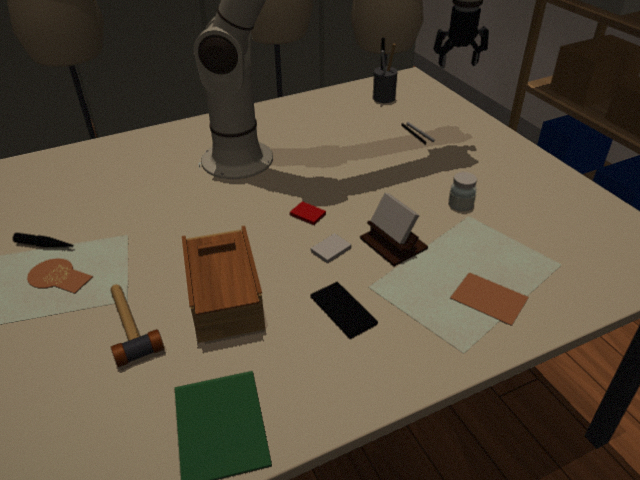

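Candidates for the board: the grey-white leaning board at top (241,232), the small flat white card at (302,251), and the red card at (297,310). The leaning board in the dark stand fits the description, since the other white one is smaller and flat, and red is excluded. The case is at (413,233), its ridge at (411,253). I'll check with a close crop.

Run:
```python
import cv2,numpy as np
i=cv2.imread('pics/top0.png')
a=cv2.resize(i[172:292,215:315],None,fx=4,fy=4,interpolation=cv2.INTER_CUBIC)
b=cv2.resize(i[172:292,365:465],None,fx=4,fy=4,interpolation=cv2.INTER_CUBIC)
cv2.imwrite('pics/crop0.png',np.hstack([a,b]))
```

```text
(no output)
```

View pics/crop0.png

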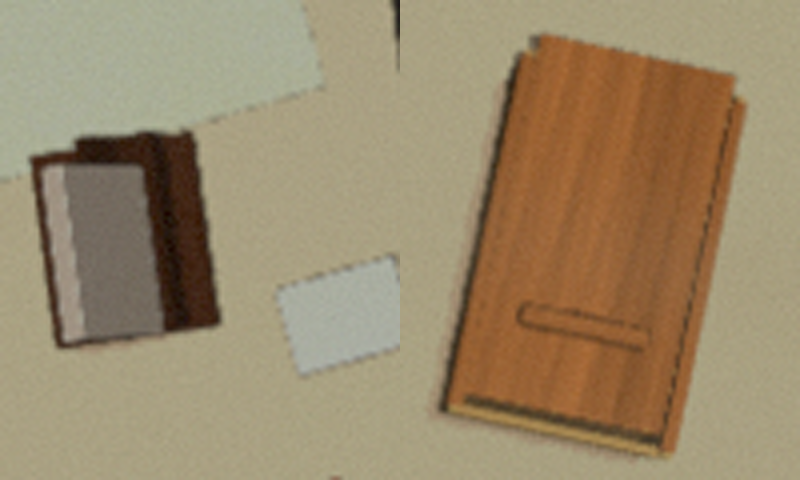

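The crop confirms the white board leaning to the left in the dark stand: its top edge face is the light strip (40–65,165)–(60–82,340). The case is on the right, with its ridge at about (584,326) and its cover open by a few millimetres.

```bash
cat > h.py <<'E'
from rig import *
import cv2,numpy as np
from scipy.spatial.transform import Rotation as R
np.set_printoptions(precision=4,suppress=True)
def rays(n,uv,T=None):
    c=calibration(n); k=c['mtx']; uv=np.array(uv,float).reshape(-1,2)
    d=(uv-k[:2,2])/k[0,0]; p=d.copy()
    for _ in range(20): p=d/(1+c['k1']*(p**2).sum(1,keepdims=True))
    T=c['extrinsics'] if T is None else T
    return T[:3,3],np.c_[p,np.ones(len(p))]@T[:3,:3].T
def plane(n,uv,z,T=None):
    o,d=rays(n,uv,T); return o+d*((z-o[2])/d[:,2])[:,None]
def pose():
    s=read_state();T=np.eye(4);T[:3,:3]=R.from_rotvec(s['tool_rot']).as_matrix();T[:3,3]=s['position'];return s,T
def wristT(): return pose()[1]@calibration('wrist')['T_tool_cam']
def totool(vec): # world vector -> tool units
    return pose()[1][:3,:3].T@np.array(vec)/.25
E
python3 - <<'E'
from h import *
f=lambda l,ox:[(ox+u/4,172+v/4) for u,v in l]
c=plane('top',f([(443,408),(672,457),(746,102),(520,55)],265),.104)
r=plane('top',f([(521,303),(652,325),(645,350),(518,325)],265),.119)
print('case',c,'mean',c.mean(0));print('ridge',r,r.mean(0))
print('case ang',[np.degrees(np.arctan2(*(c[a]-c[b])[1::-1])) for a,b in [(2,1),(3,0)]],np.linalg.norm(c[2]-c[1]),np.linalg.norm(c[1]-c[0]))
x=r[0]-r[1];print('ridge y ang-90',np.degrees(np.arctan2(x[1],x[0]))-90,np.linalg.norm(x))
L=plane('top',f([(40,165),(60,342)],215),.099);Rr=plane('top',f([(65,165),(82,338)],215),.109)
print('board top',L,Rr)
st=plane('top',f([(32,158),(192,132),(218,325),(60,347)],215),.01);print('stand',st,st.mean(0))
for a,b in[(L[0],L[1]),(Rr[0],Rr[1])]:x=a-b;print(np.degrees(np.arctan2(x[1],x[0])),np.linalg.norm(x))
s,T=pose();print(T)
E
```

```text
case [[ 0.4388 -0.1255  0.104 ]
 [ 0.4109 -0.2669  0.104 ]
 [ 0.6314 -0.3117  0.104 ]
 [ 0.6581 -0.1707  0.104 ]] mean [ 0.5348 -0.2187  0.104 ]
ridge [[ 0.5034 -0.1712  0.119 ]
 [ 0.4912 -0.2514  0.119 ]
 [ 0.4759 -0.2473  0.119 ]
 [ 0.4899 -0.1695  0.119 ]] [ 0.4901 -0.2098  0.119 ]
case ang [np.float64(-11.491810329901288), np.float64(-11.652689606889798)] 0.22499733149445184 0.1441478148839503
ridge y ang-90 -8.594148390975704 0.08117956263830543
board top [[0.5835 0.2514 0.099 ]
 [0.4733 0.2358 0.099 ]] [[0.5827 0.234  0.109 ]
 [0.4757 0.2205 0.109 ]]
stand [[0.5974 0.2729 0.01  ]
 [0.6161 0.167  0.01  ]
 [0.4891 0.1469 0.01  ]
 [0.4728 0.2508 0.01  ]] [0.5438 0.2094 0.01  ]
8.05806071866437 0.11127543302669866
7.181195867601251 0.10779449991378373
[[-0.9524  0.3049 -0.0006  0.198 ]
 [ 0.3049  0.9524 -0.0017  0.6184]
 [ 0.     -0.0018 -1.      0.1948]
 [ 0.      0.      0.      1.    ]]
```

Call:
servo_tool(
  targets=[
    {"xyz":[-1,-0.5,-0.2],"twist":0,"jaw":0},
    {"xyz":[-1,-0.5,-0.2],"twist":0,"jaw":0},
    {"xyz":[-1,-0.5,-0.2],"twist":0,"jaw":0},
    {"xyz":[-1,-0.5,-0.2],"twist":0,"jaw":0},
    {"xyz":[-1,-0.5,-0.2],"twist":0,"jaw":0},
  ],
)

```text
t: 0.72
position: [0.4014, 0.4202, 0.2459]
tool_rot: [0.492, 3.101, -0.002]
wrist_force: [-0.4, 0.4, -0.9]
width: 0.997
grip_force: 0.0
```

Call:
servo_tool(
  targets=[
    {"xyz":[-0.74,-0.6,-0.1],"twist":-0.07,"jaw":0},
    {"xyz":[-0.74,-0.6,-0.1],"twist":-0.07,"jaw":0},
    {"xyz":[-0.74,-0.6,-0.1],"twist":-0.07,"jaw":0},
    {"xyz":[-0.74,-0.6,-0.1],"twist":-0.07,"jaw":0},
    {"xyz":[-0.74,-0.6,-0.1],"twist":-0.07,"jaw":0},
  ],
)

```text
t: 1.35
position: [0.5316, 0.2185, 0.2705]
tool_rot: [0.336, 3.122, -0.004]
wrist_force: [-0.7, 0.2, 0.3]
width: 0.996
grip_force: 0.0
```

Run:
```python
from h import *
T=wristT();g=grab_frame('wrist');np.savez('w1.npz',T=T);cv2.imwrite('pics/w1.png',g[:,:,::-1])
s,P=pose();print(s['t'],s['position'],P[:3,0],P[:3,1])
print('to before ridge',totool(np.array([.446,-.201,.25])-s['position']))
```

```text
1.4 [0.5296 0.2219 0.2703] [-0.978   0.2084  0.0003] [ 0.2084  0.978  -0.0008]
to before ridge [-0.0254 -1.7242  0.0824]
```

View pics/w1.png

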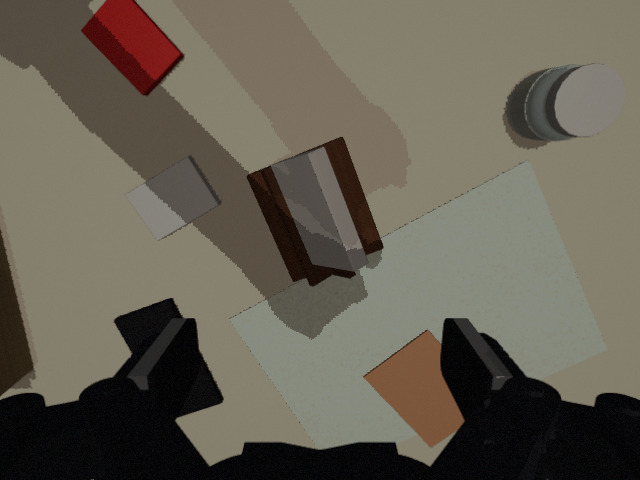

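The wrist view shows the leaning board's light top strip from (308–325,150) to (352–368,267). The stand is under it and the jar is clear at the upper right.

Run:
```python
from h import *
T=np.load('w1.npz')['T']
a=plane('wrist',[(325,147),(368,263)],.099,T);b=plane('wrist',[(308,152),(352,270)],.109,T)
print(a,b)
for x in(a,b): d=x[1]-x[0];print(np.degrees(np.arctan2(d[1],d[0])),np.linalg.norm(d))
print('stand',plane('wrist',[(248,176),(343,138),(382,246),(295,281)],.01,T))
```

```text
[[0.4768 0.2347 0.099 ]
 [0.5838 0.2512 0.099 ]] [[0.4773 0.2205 0.109 ]
 [0.5837 0.2359 0.109 ]]
8.79863549981415 0.10825421409341317
8.2577312603958 0.10751082177752358
stand [[0.4926 0.149  0.01  ]
 [0.476  0.2549 0.01  ]
 [0.5987 0.2744 0.01  ]
 [0.6186 0.1704 0.01  ]]
```

Call:
servo_tool(
  targets=[
    {"xyz":[0,-0.86,0],"twist":0,"jaw":1},
    {"xyz":[0,-0.86,0],"twist":0,"jaw":1},
    {"xyz":[0,-0.86,0],"twist":0,"jaw":1},
    {"xyz":[0,-0.86,0],"twist":0,"jaw":1},
  ],
)

```text
t: 1.9
position: [0.4834, 0.0119, 0.2704]
tool_rot: [-0.324, -3.124, 0.001]
wrist_force: [0.0, 0.2, 1.2]
width: 0.144
grip_force: 0.0
```

Call:
servo_tool(
  targets=[
    {"xyz":[0,-0.86,0.12],"twist":0,"jaw":1},
    {"xyz":[0,-0.86,0.12],"twist":0,"jaw":1},
    {"xyz":[0,-0.86,0.12],"twist":0,"jaw":1},
    {"xyz":[0,-0.86,0.12],"twist":0,"jaw":1},
    {"xyz":[0,-0.86,0.12],"twist":0,"jaw":1},
  ],
)

```text
t: 2.52
position: [0.4402, -0.1973, 0.24]
tool_rot: [-0.325, -3.123, -0.0]
wrist_force: [0.6, 0.7, -0.2]
width: -0.003
grip_force: 0.0
```

Run:
```python
from h import *
T=wristT();g=grab_frame('wrist');np.savez('w2.npz',T=T);cv2.imwrite('pics/w2.png',g[:,:,::-1])
s,P=pose();print(s['t'],s['position'],P[:3,0],P[:3,1],s['width'],s['wrist_force'])
```

```text
2.575 [ 0.4411 -0.1954  0.2402] [-0.9792  0.2031  0.001 ] [0.2031 0.9792 0.0008] -0.0030504092197784867 [-0.2261  0.8001 -0.2107]
```

View pics/w2.png

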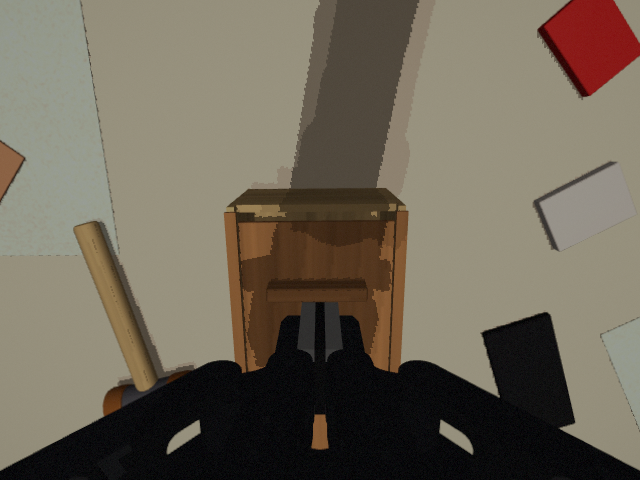

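The wrist view shows the case square with the image (front trim corners at (226,208) and (407,208)), and the ridge at rows 281–301, columns 268–367.

Run:
```python
from h import *
T=np.load('w2.npz')['T']
s,P=pose()
ex=-P[:3,0];ex[2]=0
f=plane('wrist',[(226,208),(407,208)],.104,T);r=np.r_[plane('wrist',[(268,290),(367,290)],.119,T),plane('wrist',[(268,301),(367,301)],.119,T),plane('wrist',[(268,281),(367,281)],.099,T)]
print(f,r)
m=f.mean(0);ey=np.cross([0,0,1],ex)
C=m+.115*ex;C[2]=0;print('case origin',C,'yaw',np.degrees(np.arctan2(ex[1],ex[0])))
for q in np.r_[r,[s['position']]]:print((q-C)@ex,(q-C)@ey)
```

```text
[[ 0.4125 -0.2654  0.104 ]
 [ 0.4414 -0.1282  0.104 ]] [[ 0.48   -0.2468  0.119 ]
 [ 0.4959 -0.171   0.119 ]
 [ 0.489  -0.249   0.119 ]
 [ 0.5051 -0.1726  0.119 ]
 [ 0.4795 -0.2491  0.099 ]
 [ 0.4964 -0.1688  0.099 ]]
case origin [ 0.5396 -0.2202  0.    ] yaw -11.716603613509994
-0.05299307296302976 -0.038170222518530444
-0.05274532273609579 0.03928859238266809
-0.04368760787440031 -0.03852255743357186
-0.043435803830545947 0.0395619721238071
-0.05294310677159289 -0.04056385960162072
-0.0526822888335892 0.041524568260431875
-0.10151378435136804 0.004229844266807383
```

Call:
servo_tool(
  targets=[
    {"xyz":[0,-0.016,0.2],"jaw":1},
    {"xyz":[0,-0.016,0.4],"jaw":1},
    {"xyz":[0,-0.016,0.535],"jaw":1},
    {"xyz":[0,-0.016,0.535],"jaw":1},
  ],
)

```text
validation failed for argument at $.ta...
```

Call:
servo_tool(
  targets=[
    {"xyz":[-0.05,0,0],"jaw":1},
    {"xyz":[-0.1,0,0],"jaw":1},
    {"xyz":[-0.14,0,0],"jaw":1},
    {"xyz":[-0.18,0,0],"jaw":1},
    {"xyz":[-0.22,0,0],"jaw":1},
  ],
)

```text
validation failed for argument at $.ta...
```

Twist must be stated; resending.

Call:
servo_tool(
  targets=[
    {"xyz":[0,-0.016,0.2],"twist":0,"jaw":1},
    {"xyz":[0,-0.016,0.4],"twist":0,"jaw":1},
    {"xyz":[0,-0.016,0.535],"twist":0,"jaw":1},
    {"xyz":[0,-0.016,0.535],"twist":0,"jaw":1},
  ],
)

```text
t: 3.08
position: [0.4388, -0.1968, 0.1047]
tool_rot: [-0.314, -3.12, -0.004]
wrist_force: [-0.2, 0.0, 0.4]
width: -0.002
grip_force: 0.0
```

Call:
servo_tool(
  targets=[
    {"xyz":[-0.05,0,0],"twist":0,"jaw":1},
    {"xyz":[-0.1,0,0],"twist":0,"jaw":1},
    {"xyz":[-0.14,0,0],"twist":0,"jaw":1},
    {"xyz":[-0.18,0,0],"twist":0,"jaw":1},
    {"xyz":[-0.22,0,0],"twist":0,"jaw":1},
  ],
)

```text
t: 3.7
position: [0.495, -0.2118, 0.1071]
tool_rot: [0.321, 3.125, -0.0]
wrist_force: [-0.1, -0.0, -0.1]
width: 0.0
grip_force: 0.0
```

Call:
servo_tool(
  targets=[
    {"xyz":[-0.07,0,0],"twist":0,"jaw":1},
    {"xyz":[-0.14,0,0],"twist":0,"jaw":1},
    {"xyz":[-0.2,0,0],"twist":0,"jaw":1},
    {"xyz":[-0.26,0,0],"twist":0,"jaw":1},
    {"xyz":[-0.3,0,0],"twist":0,"jaw":1},
  ],
)

```text
t: 4.32
position: [0.5684, -0.227, 0.1068]
tool_rot: [-0.321, -3.125, -0.0]
wrist_force: [-0.8, 0.4, 0.3]
width: 0.003
grip_force: 0.0
```

Run:
```python
from h import *
g=grab_frame('top');cv2.imwrite('pics/t2.png',cv2.resize(g[150:300,340:490],None,fx=4,fy=4,interpolation=cv2.INTER_CUBIC)[:,:,::-1])
s,P=pose();d=s['position']-[.5396,-.2202,0];print(s['t'],s['position'],s['wrist_force'],d[0]*.979-d[1]*.203)
```

```text
4.375 [ 0.5696 -0.2271  0.1069] [ 1.4098 -0.1598  0.4245] 0.03071829964867184
```

View pics/t2.png

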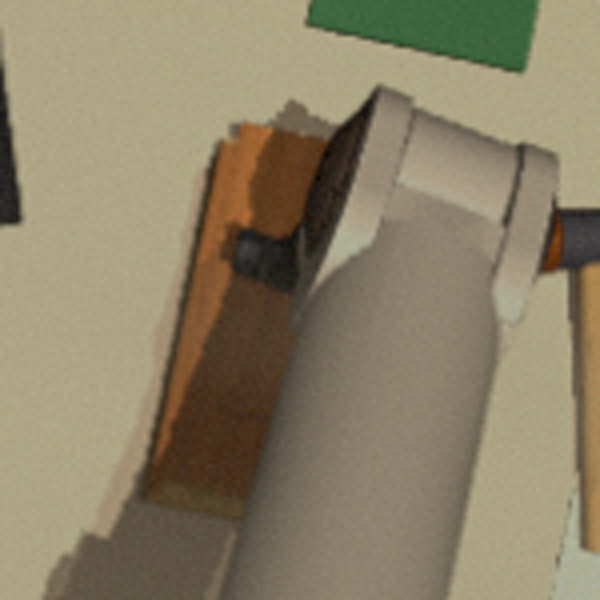

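The top crop shows the cover's back edge still at (240,125), so the cover has not moved. I'll look with the wrist camera.

Run:
```python
from h import *
g=grab_frame('wrist');h=grab_frame('scene')
a=cv2.resize(g,(480,360));b=cv2.resize(h[200:360,150:290],None,fx=2.25,fy=2.25)
cv2.imwrite('pics/w3.png',np.hstack([a,b])[:,:,::-1])
```

```text
(no output)
```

View pics/w3.png

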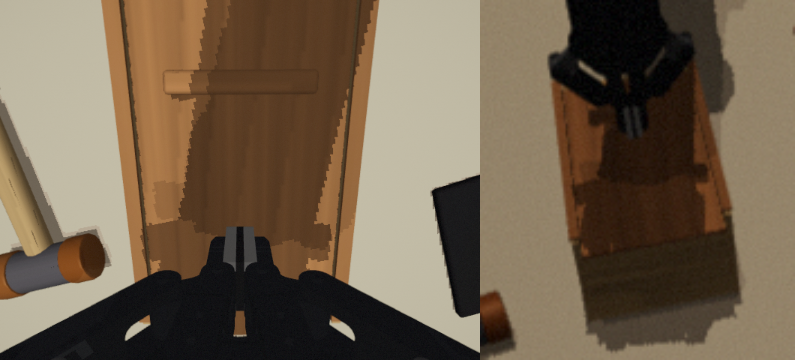

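Run:
```python
from h import *
T=wristT();k=4/3
C=np.array([.5396,-.2202,0]);ex=np.array([.979,-.203,0]);ey=np.array([.203,.979,0])
r=plane('wrist',[(164*k,94*k),(317*k,94*k),(164*k,72*k),(317*k,72*k)],.119,T)
for q in r:print(q,(q-C)@ex,(q-C)@ey)
s,P=pose();print(s['position'],P[:3,0],(s['position']-C)@ex)
```

```text
[ 0.4882 -0.2502  0.119 ] -0.04423344035787933 -0.03979627537971077
[ 0.5043 -0.1729  0.119 ] -0.04421434227943443 0.03915950680047213
[ 0.4779 -0.2473  0.119 ] -0.05487339929693806 -0.03904269191220661
[ 0.4937 -0.1715  0.119 ] -0.054858148568864076 0.03839320680699533
[ 0.5677 -0.2268  0.1067] [-0.9791  0.2032  0.0005] 0.028856852908947395
```

The fingers went over the ridge, since they look about 16 mm shorter than the TCP reading suggests. I'll touch the cover gently to find the true tip height.

Call:
servo_tool(
  targets=[
    {"xyz":[0,0,0.012],"twist":0,"jaw":1},
    {"xyz":[0,0,0.024],"twist":0,"jaw":1},
    {"xyz":[0,0,0.024],"twist":0,"jaw":1},
  ],
)

```text
t: 4.85
position: [0.567, -0.2267, 0.1006]
tool_rot: [-0.321, -3.124, -0.0]
wrist_force: [-0.4, 0.6, -0.3]
width: -0.001
grip_force: 0.0
```

Call:
servo_tool(
  targets=[
    {"xyz":[0,0,0.01],"twist":0,"jaw":1},
    {"xyz":[0,0,0.016],"twist":0,"jaw":1},
    {"xyz":[0,0,0.016],"twist":0,"jaw":1},
  ],
)

```text
t: 5.22
position: [0.5675, -0.2268, 0.0968]
tool_rot: [-0.321, -3.125, -0.0]
wrist_force: [-0.3, -0.2, 0.2]
width: 0.0
grip_force: 0.0
```

```bash
python3 -c "
from h import *
s=read_state();print(s['position'],s['wrist_force'])"
```

```text
[ 0.5675 -0.2268  0.0968] [-0.2857 -0.2362  0.2365]
```

Call:
servo_tool(
  targets=[
    {"xyz":[0,0,0.01],"twist":0,"jaw":1},
    {"xyz":[0,0,0.02],"twist":0,"jaw":1},
    {"xyz":[0,0,0.02],"twist":0,"jaw":1},
  ],
)

```text
t: 5.6
position: [0.5674, -0.2267, 0.0916]
tool_rot: [-0.321, -3.125, -0.0]
wrist_force: [-0.1, -0.4, 0.4]
width: -0.001
grip_force: 0.0
```

Call:
servo_tool(
  targets=[
    {"xyz":[0,0,0.008],"twist":0,"jaw":1},
    {"xyz":[0,0,0.016],"twist":0,"jaw":1},
    {"xyz":[0,0,0.016],"twist":0,"jaw":1},
  ],
)

```text
t: 5.98
position: [0.5674, -0.2267, 0.0877]
tool_rot: [-0.321, -3.125, -0.0]
wrist_force: [0.7, -0.2, -0.3]
width: -0.002
grip_force: 0.0
```

Call:
servo_tool(
  targets=[
    {"xyz":[0,0,0.006],"twist":0,"jaw":1},
    {"xyz":[0,0,0.006],"twist":0,"jaw":1},
  ],
)

```text
t: 6.22
position: [0.5675, -0.2267, 0.0863]
tool_rot: [-0.321, -3.125, -0.0]
wrist_force: [0.6, -0.7, -1.1]
width: -0.004
grip_force: 0.0
```

Call:
servo_tool(
  targets=[
    {"xyz":[0,0,0.008],"twist":0,"jaw":1},
    {"xyz":[0,0,0.008],"twist":0,"jaw":1},
  ],
)

```text
t: 6.48
position: [0.5675, -0.2268, 0.0842]
tool_rot: [-0.321, -3.125, -0.0]
wrist_force: [0.6, 0.1, 0.1]
width: -0.0
grip_force: 0.0
```

Call:
servo_tool(
  targets=[
    {"xyz":[0,0,0.008],"twist":0,"jaw":1},
    {"xyz":[0,0,0.008],"twist":0,"jaw":1},
  ],
)

```text
t: 6.72
position: [0.5674, -0.2267, 0.0822]
tool_rot: [-0.321, -3.125, -0.0]
wrist_force: [0.1, 0.4, -0.1]
width: -0.004
grip_force: 0.0
```

Call:
servo_tool(
  targets=[
    {"xyz":[0,0,0.008],"twist":0,"jaw":1},
    {"xyz":[0,0,0.008],"twist":0,"jaw":1},
  ],
)

```text
t: 6.98
position: [0.5675, -0.2267, 0.0802]
tool_rot: [-0.321, -3.125, -0.0]
wrist_force: [0.4, 0.0, -0.2]
width: -0.0
grip_force: 0.0
```

Run:
```python
from h import *
g=grab_frame('wrist');h=grab_frame('scene')
a=cv2.resize(g[200:480,160:480],None,fx=1.25,fy=1.25);b=cv2.resize(h[200:340,170:280],None,fx=2.5,fy=2.5)
cv2.imwrite('pics/w4.png',np.hstack([a,b])[:,:,::-1])
```

```text
(no output)
```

View pics/w4.png

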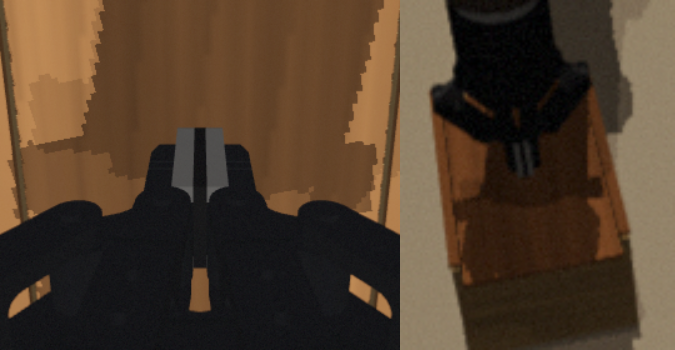

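The wrist crop shows the shut fingertips at (200,130), still clear of the cover. In the scene crop the tip is at about (520,175), full-image pixel (218,270). I'll work out the tip height from that ray.

Run:
```python
from h import *
c=calibration('scene');E=np.linalg.inv(c['extrinsics'])
def pr(p,E,c):
    q=E[:3,:3]@p+E[:3,3];d=q[:2]/q[2];d=d*(1+c['k1']*(d@d));return d*c['mtx'][0,0]+c['mtx'][:2,2]
for z in np.arange(.08,.15,.01):print(z,pr(np.array([.5675,-.2267,z]),E,c))
w=calibration('wrist');Ew=np.linalg.inv(w['T_tool_cam'])
for z in np.arange(-.06,.01,.01):print(z,pr(np.array([.011,0,z]),Ew,w),pr(np.array([-.011,0,z]),Ew,w))
```

```text
0.08 [221.5895 279.7101]
0.09 [221.0177 276.2332]
0.09999999999999999 [220.4396 272.7195]
0.10999999999999999 [219.8553 269.1686]
0.11999999999999998 [219.2645 265.5799]
0.12999999999999998 [218.6673 261.9526]
0.13999999999999996 [218.0634 258.2863]
-0.06 [319.8542 327.8714] [319.8425 387.6107]
-0.049999999999999996 [319.8112 314.2596] [319.802  370.6463]
-0.039999999999999994 [319.7737 302.389 ] [319.7665 355.7711]
-0.029999999999999992 [319.7406 291.9452] [319.7351 342.6206]
-0.01999999999999999 [319.7114 282.6852] [319.7072 330.9107]
-0.009999999999999988 [319.6852 274.4183] [319.6821 320.4166]
1.3877787807814457e-17 [319.6618 266.9927] [319.6595 310.958 ]
```

Call:
servo_tool(
  targets=[
    {"xyz":[0,0,0.008],"twist":0,"jaw":1},
    {"xyz":[0,0,0.016],"twist":0,"jaw":1},
    {"xyz":[0,0,0.016],"twist":0,"jaw":1},
  ],
)

```text
t: 7.45
position: [0.5674, -0.2267, 0.0761]
tool_rot: [-0.321, -3.125, -0.0]
wrist_force: [0.1, 0.4, -0.3]
width: -0.0
grip_force: 0.0
```

Call:
servo_tool(
  targets=[
    {"xyz":[0,0,0.008],"twist":0,"jaw":1},
    {"xyz":[0,0,0.008],"twist":0,"jaw":1},
  ],
)

```text
t: 7.7
position: [0.5675, -0.2268, 0.0742]
tool_rot: [-0.321, -3.125, -0.0]
wrist_force: [0.2, -0.0, -0.2]
width: -0.001
grip_force: 0.0
```

Call:
servo_tool(
  targets=[
    {"xyz":[0,0,0.008],"twist":0,"jaw":1},
    {"xyz":[0,0,0.008],"twist":0,"jaw":1},
  ],
)

```text
t: 7.95
position: [0.5675, -0.2268, 0.0722]
tool_rot: [-0.321, -3.125, -0.0]
wrist_force: [-0.2, -0.1, -0.6]
width: -0.004
grip_force: 0.0
```

Call:
servo_tool(
  targets=[
    {"xyz":[0,0,0.008],"twist":0,"jaw":1},
    {"xyz":[0,0,0.008],"twist":0,"jaw":1},
  ],
)

```text
t: 8.2
position: [0.5675, -0.2267, 0.0702]
tool_rot: [-0.321, -3.125, -0.0]
wrist_force: [0.1, -0.3, 0.3]
width: -0.0
grip_force: 0.0
```

Call:
servo_tool(
  targets=[
    {"xyz":[0,0,0.008],"twist":0,"jaw":1},
    {"xyz":[0,0,0.008],"twist":0,"jaw":1},
  ],
)

```text
t: 8.45
position: [0.5674, -0.2268, 0.0682]
tool_rot: [-0.321, -3.125, -0.0]
wrist_force: [0.8, 0.0, 0.4]
width: -0.002
grip_force: 0.0
```

Call:
servo_tool(
  targets=[
    {"xyz":[0,0,0.008],"twist":0,"jaw":1},
    {"xyz":[0,0,0.008],"twist":0,"jaw":1},
  ],
)

```text
t: 8.7
position: [0.5675, -0.2267, 0.0662]
tool_rot: [-0.321, -3.125, -0.0]
wrist_force: [-0.2, -0.8, 0.6]
width: -0.002
grip_force: 0.0
```

Call:
servo_tool(
  targets=[
    {"xyz":[0,0,0.008],"twist":0,"jaw":1},
    {"xyz":[0,0,0.008],"twist":0,"jaw":1},
  ],
)

```text
t: 8.95
position: [0.5675, -0.2267, 0.0642]
tool_rot: [-0.321, -3.125, -0.0]
wrist_force: [0.8, 0.5, -0.0]
width: 0.001
grip_force: 0.0
```

Run:
```python
from h import *
h=grab_frame('scene')
for r in range(262,290,2):print(r,' '.join('%d,%d'%(p[0],p[2]) for p in h[r,208:232:3].astype(int)))
```

```text
262 21,8 17,10 7,12 7,5 26,24 1,1 34,5 30,0
264 33,7 34,2 3,4 35,33 23,20 6,5 30,4 37,12
266 32,14 37,12 2,5 35,31 4,6 22,20 16,7 37,9
268 31,2 33,5 11,4 40,33 13,9 30,26 14,6 40,9
270 38,16 35,8 16,4 34,31 15,13 33,32 7,2 38,6
272 34,5 36,11 10,0 19,19 17,15 42,38 14,7 40,11
274 31,4 37,15 26,5 26,9 16,14 44,37 41,13 33,2
276 37,13 35,10 37,9 38,12 33,16 44,23 38,8 42,10
278 33,13 34,7 33,3 37,10 38,8 37,6 39,10 35,9
280 35,11 35,10 32,0 36,8 36,11 43,16 43,13 39,14
282 48,14 45,15 45,11 32,11 38,11 42,14 48,11 53,15
284 49,13 44,9 48,9 53,18 53,12 55,13 59,23 57,20
286 48,13 40,9 50,12 53,19 55,18 58,17 59,14 51,15
288 50,19 46,11 45,10 49,9 50,12 63,18 62,20 59,23
```

Call:
servo_tool(
  targets=[
    {"xyz":[0,0,0.008],"twist":0,"jaw":1},
    {"xyz":[0,0,0.008],"twist":0,"jaw":1},
  ],
)

```text
t: 9.25
position: [0.5684, -0.227, 0.0635]
tool_rot: [0.321, 3.124, -0.0]
wrist_force: [-1.5, 0.7, 5.7]
width: -0.001
grip_force: 3.0
```

Call:
servo_tool(
  targets=[
    {"xyz":[0,0,0.006],"twist":0,"jaw":1},
    {"xyz":[0,0,0.006],"twist":0,"jaw":1},
  ],
)

```text
t: 9.5
position: [0.5696, -0.2273, 0.0634]
tool_rot: [0.321, 3.121, -0.001]
wrist_force: [-2.0, 1.2, 12.9]
width: -0.001
grip_force: 6.3
```

Call:
servo_tool(
  targets=[
    {"xyz":[0,0,0.006],"twist":0,"jaw":1},
    {"xyz":[0,0,0.006],"twist":0,"jaw":1},
  ],
)

```text
t: 9.75
position: [0.5711, -0.2276, 0.0634]
tool_rot: [0.32, 3.118, -0.002]
wrist_force: [-1.3, 1.6, 17.8]
width: -0.001
grip_force: 9.3
```

Call:
servo_tool(
  targets=[
    {"xyz":[0,0,-0.15],"twist":0,"jaw":1},
    {"xyz":[0.1,0,-0.15],"twist":0,"jaw":1},
    {"xyz":[0.34,0,-0.15],"twist":0,"jaw":1},
    {"xyz":[0.54,0,-0.15],"twist":0,"jaw":1},
    {"xyz":[0.54,0,-0.15],"twist":0,"jaw":1},
  ],
)

```text
t: 10.38
position: [0.4306, -0.1984, 0.0963]
tool_rot: [-0.323, -3.121, -0.002]
wrist_force: [0.9, 0.1, -0.5]
width: -0.004
grip_force: 0.0
```

Call:
servo_tool(
  targets=[
    {"xyz":[0,0,0.05],"twist":0,"jaw":1},
    {"xyz":[0,0,0.1],"twist":0,"jaw":1},
    {"xyz":[0,0,0.1],"twist":0,"jaw":1},
    {"xyz":[-0.06,0,0.1],"twist":0,"jaw":1},
    {"xyz":[-0.12,0,0.1],"twist":0,"jaw":1},
  ],
)

```text
t: 11.0
position: [0.4668, -0.2059, 0.0722]
tool_rot: [0.321, 3.124, -0.0]
wrist_force: [-0.1, 0.6, 0.1]
width: -0.001
grip_force: 0.0
```

Call:
servo_tool(
  targets=[
    {"xyz":[-0.05,0,0],"twist":0,"jaw":1},
    {"xyz":[-0.1,0,0],"twist":0,"jaw":1},
    {"xyz":[-0.14,0,0],"twist":0,"jaw":1},
  ],
)

```text
t: 11.38
position: [0.4991, -0.2124, 0.0718]
tool_rot: [-0.321, -3.124, -0.001]
wrist_force: [-3.3, 1.4, 2.1]
width: 0.005
grip_force: 1.7
```

Call:
servo_tool(
  targets=[
    {"xyz":[-0.06,0,0],"twist":0,"jaw":1},
    {"xyz":[-0.12,0,0],"twist":0,"jaw":1},
    {"xyz":[-0.18,0,0],"twist":0,"jaw":1},
    {"xyz":[-0.24,0,0],"twist":0,"jaw":1},
    {"xyz":[-0.28,0,0],"twist":0,"jaw":1},
  ],
)

```text
t: 12.0
position: [0.5688, -0.2265, 0.0717]
tool_rot: [0.32, 3.125, 0.001]
wrist_force: [-2.2, 2.8, 1.0]
width: 0.002
grip_force: 1.7
```

Call:
servo_tool(
  targets=[
    {"xyz":[-0.02,0,0],"twist":0,"jaw":1},
    {"xyz":[-0.04,0,0],"twist":0,"jaw":1},
    {"xyz":[-0.06,0,0],"twist":0,"jaw":1},
  ],
)

```text
t: 12.38
position: [0.5823, -0.2295, 0.0718]
tool_rot: [-0.321, -3.125, -0.001]
wrist_force: [-2.5, 3.7, -0.1]
width: -0.002
grip_force: 1.6
```

Call:
servo_tool(
  targets=[
    {"xyz":[-0.015,0,0],"twist":0,"jaw":1},
    {"xyz":[-0.03,0,0],"twist":0,"jaw":1},
  ],
)

```text
t: 12.62
position: [0.5897, -0.2314, 0.0719]
tool_rot: [-0.321, -3.125, -0.0]
wrist_force: [-3.4, 2.5, 0.2]
width: -0.001
grip_force: 1.6
```

Call:
servo_tool(
  targets=[
    {"xyz":[-0.012,0,0],"twist":0,"jaw":1},
    {"xyz":[-0.02,0,0],"twist":0,"jaw":1},
  ],
)

```text
t: 12.88
position: [0.5901, -0.2314, 0.0717]
tool_rot: [-0.321, -3.116, -0.003]
wrist_force: [-16.9, 8.1, 12.3]
width: 0.0
grip_force: 9.2
```

Call:
servo_tool(
  targets=[
    {"xyz":[-0.01,0,0],"twist":0,"jaw":1},
    {"xyz":[-0.01,0,0],"twist":0,"jaw":1},
  ],
)

```text
t: 13.12
position: [0.59, -0.2315, 0.0716]
tool_rot: [-0.321, -3.112, -0.004]
wrist_force: [-21.1, 9.2, 15.3]
width: 0.001
grip_force: 11.0
```

Call:
servo_tool(
  targets=[
    {"xyz":[-0.01,0,0],"twist":0,"jaw":1},
    {"xyz":[-0.01,0,0],"twist":0,"jaw":1},
  ],
)

```text
t: 13.38
position: [0.5899, -0.2315, 0.0715]
tool_rot: [-0.321, -3.107, -0.005]
wrist_force: [-27.1, 9.8, 21.0]
width: 0.0
grip_force: 14.3
```

The cover is at its back stop. I'll back off, rise and go to the board. The touch shows the true shut fingertip is 35 mm behind the reported TCP.

Call:
servo_tool(
  targets=[
    {"xyz":[0.08,0,0],"twist":0,"jaw":1},
    {"xyz":[0.08,0,-0.2],"twist":0,"jaw":1},
    {"xyz":[0.08,0,-0.4],"twist":0,"jaw":1},
    {"xyz":[0.08,0,-0.4],"twist":0,"jaw":1},
  ],
)

```text
t: 13.88
position: [0.5848, -0.2326, 0.1783]
tool_rot: [0.322, 3.112, -0.007]
wrist_force: [0.4, -0.7, -0.4]
width: -0.004
grip_force: 0.0
```

Run:
```python
from h import *
s,P=pose();print(s['t'],s['position'],s['wrist_force'],P[:3,0],P[:3,1],totool(np.array([.533,.225,.172])-s['position']))
```

```text
13.875 [ 0.5848 -0.2326  0.1783] [ 0.3711 -0.7352 -0.3892] [-0.9788  0.2046 -0.0134] [ 0.2046  0.9788 -0.0029] [0.5775 1.7493 0.0123]
```

Call:
servo_tool(
  targets=[
    {"xyz":[0.29,0.875,0],"twist":0,"jaw":0.3},
    {"xyz":[0.29,0.875,0],"twist":0,"jaw":0},
    {"xyz":[0.29,0.875,0],"twist":0,"jaw":0},
    {"xyz":[0.29,0.875,0],"twist":0,"jaw":0},
  ],
)

```text
t: 14.38
position: [0.554, 0.0024, 0.172]
tool_rot: [0.318, 3.123, 0.001]
wrist_force: [0.5, 0.8, 1.0]
width: 0.846
grip_force: 0.0
```

Call:
servo_tool(
  targets=[
    {"xyz":[0.29,0.875,0],"twist":-0.1,"jaw":0},
    {"xyz":[0.29,0.875,0],"twist":-0.234,"jaw":0},
    {"xyz":[0.29,0.875,0],"twist":-0.234,"jaw":0},
    {"xyz":[0.29,0.875,0],"twist":-0.234,"jaw":0},
    {"xyz":[0.29,0.875,0],"twist":-0.234,"jaw":0},
  ],
)

```text
t: 15.0
position: [0.5265, 0.2337, 0.1719]
tool_rot: [-0.24, 3.131, 0.004]
wrist_force: [0.0, -1.4, 0.3]
width: 1.0
grip_force: 0.0
```

Run:
```python
from h import *
T=wristT();g=grab_frame('wrist');np.savez('w5.npz',T=T);cv2.imwrite('pics/w5.png',g[:,:,::-1])
s,P=pose();print(s['t'],s['position'],s['wrist_force'],P[:3,0],P[:3,1],s['width'],totool(np.array([.533,.2252,.13])-s['position']))
```

```text
15.05 [0.5273 0.2303 0.1718] [ 0.2927 -0.7399 -0.1445] [-0.9889 -0.1489 -0.0015] [-0.1489  0.9889  0.0006] 0.9988292925371541 [-0.0194 -0.0237  0.167 ]
```

View pics/w5.png

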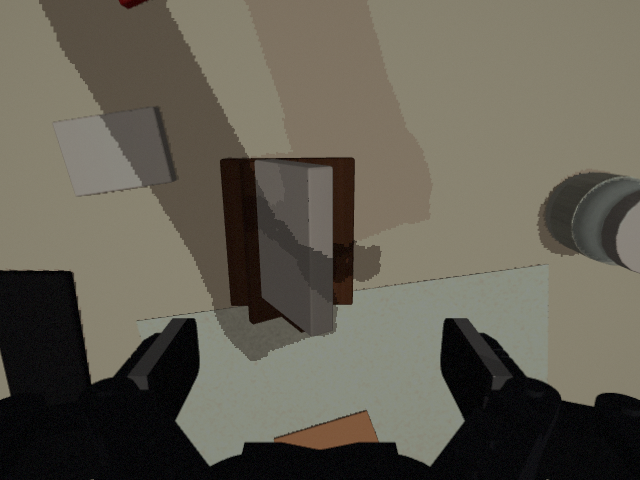

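The view shows the board aligned with the fingers. Its top strip runs from (307–332,165) to (310–333,332), with the lower face to the left.

Run:
```python
from h import *
T=np.load('w5.npz')['T']
a=plane('wrist',[(332,165),(333,331)],.099,T);b=plane('wrist',[(307,165),(310,333)],.109,T)
s,P=pose()
for q in np.r_[a,b]:print(q,(q-s['position'])@P[:3,:3])
```

```text
[0.4752 0.2336 0.099 ] [0.0511 0.011  0.0727]
[0.5843 0.2521 0.099 ] [-0.0595  0.013   0.0729]
[0.4766 0.2189 0.109 ] [ 0.0519 -0.0038  0.0627]
[0.5829 0.2363 0.109 ] [-0.0558 -0.0024  0.0628]
```

Call:
servo_tool(
  targets=[
    {"xyz":[-0.012,-0.024,0.15],"twist":0,"jaw":0},
    {"xyz":[-0.012,-0.024,0.3],"twist":0,"jaw":0},
    {"xyz":[-0.012,-0.024,0.45],"twist":0,"jaw":0},
    {"xyz":[-0.012,-0.024,0.55],"twist":0,"jaw":0},
    {"xyz":[-0.012,-0.024,0.55],"twist":0,"jaw":0},
  ],
)

```text
t: 15.68
position: [0.5299, 0.2198, 0.0323]
tool_rot: [0.225, -3.13, 0.004]
wrist_force: [-0.4, 0.2, 0.3]
width: 1.0
grip_force: 0.0
```

Call:
servo_tool(
  squeeze=20,
  targets=[
    {"xyz":[0,0,0],"twist":0,"jaw":0.3},
    {"xyz":[0,0,0],"twist":0,"jaw":0.4},
    {"xyz":[0,0,0],"twist":0,"jaw":0.5},
    {"xyz":[0,0,0],"twist":0,"jaw":0.5},
  ],
)

```text
t: 16.18
position: [0.5311, 0.2231, 0.0351]
tool_rot: [-0.23, 3.132, 0.0]
wrist_force: [-0.0, 1.1, 0.2]
width: 0.498
grip_force: 0.0
```

Call:
servo_tool(
  targets=[
    {"xyz":[0,0,0],"twist":0,"jaw":0.56},
    {"xyz":[0,0,0],"twist":0,"jaw":0.6},
    {"xyz":[0,0,0],"twist":0,"jaw":0.6},
  ],
)

```text
t: 16.55
position: [0.5311, 0.2234, 0.0355]
tool_rot: [-0.23, 3.132, 0.0]
wrist_force: [-2.1, 0.6, 7.3]
width: 0.423
grip_force: 17.4
```

Call:
servo_tool(
  targets=[
    {"xyz":[0,-0.01,-0.004],"twist":0,"jaw":0.62},
    {"xyz":[0,-0.02,-0.008],"twist":0,"jaw":0.64},
    {"xyz":[0,-0.03,-0.012],"twist":0,"jaw":0.66},
    {"xyz":[0,-0.04,-0.016],"twist":0,"jaw":0.67},
  ],
)

```text
t: 17.05
position: [0.5325, 0.2179, 0.0411]
tool_rot: [-0.235, 3.13, 0.008]
wrist_force: [-5.1, 6.0, 15.8]
width: 0.363
grip_force: 17.5
```

Call:
servo_tool(
  targets=[
    {"xyz":[0,-0.01,-0.006],"twist":0,"jaw":0.69},
    {"xyz":[0,-0.02,-0.012],"twist":0,"jaw":0.71},
    {"xyz":[0,-0.03,-0.018],"twist":0,"jaw":0.73},
    {"xyz":[0,-0.04,-0.024],"twist":0,"jaw":0.75},
  ],
)

```text
t: 17.55
position: [0.5339, 0.2021, 0.0443]
tool_rot: [-0.228, 3.133, -0.001]
wrist_force: [1.0, -0.3, -0.4]
width: 0.249
grip_force: 1.0
```

Call:
servo_tool(
  targets=[
    {"xyz":[0,-0.01,-0.006],"twist":0,"jaw":0.77},
    {"xyz":[0,-0.02,-0.012],"twist":0,"jaw":0.79},
    {"xyz":[0,-0.03,-0.018],"twist":0,"jaw":0.8},
    {"xyz":[0,-0.04,-0.024],"twist":0,"jaw":0.82},
  ],
)

```text
t: 18.05
position: [0.5347, 0.1939, 0.0504]
tool_rot: [0.23, -3.133, -0.001]
wrist_force: [0.1, 0.3, -2.2]
width: 0.206
grip_force: 20.5
```

Call:
servo_tool(
  squeeze=40,
  targets=[
    {"xyz":[0,0,0],"twist":0,"jaw":1},
    {"xyz":[0,0,-0.15],"twist":0,"jaw":1},
    {"xyz":[0,0,-0.35],"twist":0,"jaw":1},
    {"xyz":[0,0,-0.56],"twist":0,"jaw":1},
    {"xyz":[0,0,-0.56],"twist":0,"jaw":1},
  ],
)

```text
t: 18.68
position: [0.5385, 0.1952, 0.1956]
tool_rot: [-0.229, 3.124, 0.005]
wrist_force: [-0.8, -0.2, -2.1]
width: 0.204
grip_force: 45.0
```

Run:
```python
from h import *
s,P=pose();print(s['t'],s['position'],s['wrist_force'],s['joint_positions'],s['width'],totool(np.array([.4936,-.2107,.19])-s['position']))
```

```text
18.675 [0.5385 0.1952 0.1956] [-0.8382 -0.2095 -2.1371] [-0.2369  0.3312 -0.1949  1.7661  0.0735  1.0413  1.2594] 0.20388918452662327 [ 0.4149 -1.5798  0.0146]
```

Call:
servo_tool(
  targets=[
    {"xyz":[0.05,-0.2,0],"twist":0.11,"jaw":1},
    {"xyz":[0.1,-0.4,0],"twist":0.22,"jaw":1},
    {"xyz":[0.15,-0.6,0],"twist":0.33,"jaw":1},
    {"xyz":[0.2,-0.8,0],"twist":0.44,"jaw":1},
    {"xyz":[0.2,-0.8,0],"twist":0.55,"jaw":1},
  ],
)

```text
t: 19.3
position: [0.513, -0.0176, 0.1891]
tool_rot: [-1.066, -2.954, 0.005]
wrist_force: [0.4, 1.7, -1.4]
width: 0.209
grip_force: 44.8
```

Call:
servo_tool(
  targets=[
    {"xyz":[0,0,0],"twist":0.11,"jaw":1},
    {"xyz":[0,0,0],"twist":0.22,"jaw":1},
    {"xyz":[0,0,0],"twist":0.33,"jaw":1},
    {"xyz":[0,0,0],"twist":0.44,"jaw":1},
    {"xyz":[0,0,0],"twist":0.55,"jaw":1},
  ],
)

```text
t: 19.92
position: [0.5136, -0.0116, 0.1889]
tool_rot: [-2.15, -2.288, 0.003]
wrist_force: [-0.6, -0.2, -1.7]
width: 0.204
grip_force: 44.8
```

Call:
servo_tool(
  targets=[
    {"xyz":[0,0,0],"twist":0.11,"jaw":1},
    {"xyz":[0,0,0],"twist":0.18,"jaw":1},
    {"xyz":[0,0,0],"twist":0.18,"jaw":1},
  ],
)

```text
t: 20.3
position: [0.5138, -0.0116, 0.1892]
tool_rot: [-2.433, -1.986, 0.003]
wrist_force: [0.7, -0.6, -2.3]
width: 0.205
grip_force: 44.8
```

Run:
```python
from h import *
s,P=pose();y=P[:3,1];print(s['t'],s['position'],s['wrist_force'],s['joint_positions'][6],s['width'],np.degrees(np.arctan2(y[1],y[0])),totool(np.array([.4936,-.2107,.19])-s['position']))
```

```text
20.3 [ 0.5138 -0.0116  0.1892] [ 0.6736 -0.6336 -2.2624] -0.1852543825561958 0.204850995958949 -11.550320029241554 [-0.7964  0.0802 -0.0028]
```

Call:
servo_tool(
  targets=[
    {"xyz":[-0.2,0.02,0],"twist":0,"jaw":1},
    {"xyz":[-0.4,0.04,0],"twist":0,"jaw":1},
    {"xyz":[-0.6,0.06,0],"twist":0,"jaw":1},
    {"xyz":[-0.796,0.08,0],"twist":0,"jaw":1},
    {"xyz":[-0.796,0.08,0],"twist":0,"jaw":1},
  ],
)

```text
t: 20.92
position: [0.4923, -0.2161, 0.1899]
tool_rot: [2.44, 1.977, -0.004]
wrist_force: [0.2, 0.8, -2.7]
width: 0.204
grip_force: 44.8
```

Run:
```python
from h import *
T=wristT();g=grab_frame('wrist');h=grab_frame('scene')
cv2.imwrite('pics/w6.png',g[:,:,::-1]);cv2.imwrite('pics/s6.png',h[:,:,::-1]);np.savez('w6.npz',T=T)
a=cv2.resize(g,(480,360));b=cv2.resize(h[150:330,150:300],None,fx=2,fy=2)
cv2.imwrite('pics/c6.png',np.hstack([a,b])[:,:,::-1])
s,P=pose();print(s['t'],s['position'],s['wrist_force'],P)
```

```text
21.025 [ 0.4936 -0.2107  0.1897] [-0.1985  0.1316 -1.4788] [[ 0.2014  0.9795 -0.0012  0.4936]
 [ 0.9795 -0.2014  0.0008 -0.2107]
 [ 0.0005 -0.0013 -1.      0.1897]
 [ 0.      0.      0.      1.    ]]
```

View pics/c6.png

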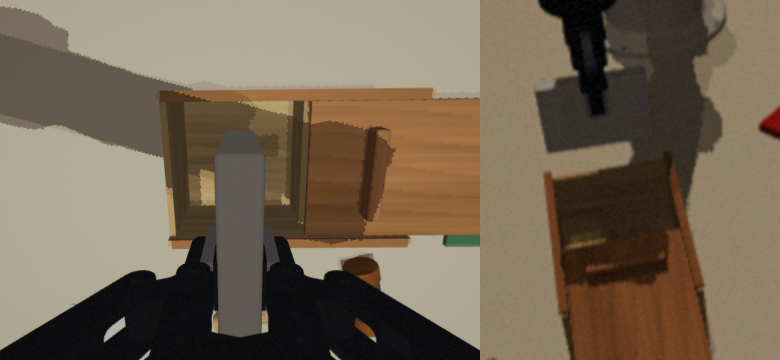

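The board is held upright and level (scene bottom edge (545,152)–(650,135), parallel to the case front) over the empty front compartment. The cover is fully back. I'll check the board's centring along its length.

Run:
```python
from h import *
W=calibration('wrist')['T_tool_cam'];k=4/3
print('top ends',plane('wrist',[(216*k,155*k),(265*k,155*k),(218*k,334*k),(262*k,334*k)],-.066,W))
print('bottom end',plane('wrist',[(222*k,131*k),(258*k,131*k)],.014,W))
T=np.load('w6.npz')['T'];s,P=pose();Pi=np.linalg.inv(P)
for z,uv in((.104,[(200*k,98*k),(210*k,237*k)]),(.093,[(305*k,150*k),(183*k,150*k)])):
  q=plane('wrist',uv,z,T);print((q-P[:3,3])@P[:3,:3])
```

```text
top ends [[ 0.0508 -0.009  -0.066 ]
 [ 0.0508  0.0091 -0.066 ]
 [-0.0292 -0.0098 -0.066 ]
 [-0.0292  0.0096 -0.066 ]]
bottom end [[ 0.0511 -0.0111  0.014 ]
 [ 0.0511  0.0111  0.014 ]]
[[ 0.0648 -0.0326  0.0858]
 [-0.0607 -0.0286  0.0857]]
[[ 0.0193  0.0586  0.0966]
 [ 0.0199 -0.0512  0.0968]]
```

Call:
servo_tool(
  targets=[
    {"xyz":[0.022,0.01,0.1],"twist":0,"jaw":1},
    {"xyz":[0.022,0.01,0.2],"twist":0,"jaw":1},
    {"xyz":[0.022,0.01,0.3],"twist":0,"jaw":1},
    {"xyz":[0.022,0.01,0.4],"twist":0,"jaw":1},
    {"xyz":[0.022,0.01,0.4],"twist":0,"jaw":1},
  ],
)

```text
t: 21.65
position: [0.4962, -0.2031, 0.0883]
tool_rot: [-2.428, -1.986, 0.003]
wrist_force: [-0.4, -0.1, -1.5]
width: 0.201
grip_force: 44.7
```

Call:
servo_tool(
  targets=[
    {"xyz":[0,0,0.06],"twist":0,"jaw":1},
    {"xyz":[0,0,0.12],"twist":0,"jaw":1},
    {"xyz":[0,0,0.17],"twist":0,"jaw":1},
    {"xyz":[0,0,0.22],"twist":0,"jaw":1},
    {"xyz":[0,0,0.22],"twist":0,"jaw":1},
  ],
)

```text
t: 22.28
position: [0.4967, -0.2056, 0.0342]
tool_rot: [-2.434, -1.984, 0.002]
wrist_force: [-0.4, 0.3, -1.9]
width: 0.206
grip_force: 44.8
```

Free so far; now small steps to the floor.

Call:
servo_tool(
  targets=[
    {"xyz":[0,0,0.015],"twist":0,"jaw":1},
    {"xyz":[0,0,0.03],"twist":0,"jaw":1},
    {"xyz":[0,0,0.03],"twist":0,"jaw":1},
  ],
)

```text
t: 22.65
position: [0.4977, -0.2058, 0.0278]
tool_rot: [-2.435, -1.985, 0.0]
wrist_force: [-0.0, 0.5, -2.4]
width: 0.208
grip_force: 44.8
```

Call:
servo_tool(
  targets=[
    {"xyz":[0,0,0.008],"twist":0,"jaw":1},
    {"xyz":[0,0,0.012],"twist":0,"jaw":1},
    {"xyz":[0,0,0.012],"twist":0,"jaw":1},
  ],
)

```text
t: 23.02
position: [0.4977, -0.2059, 0.0249]
tool_rot: [-2.435, -1.985, 0.0]
wrist_force: [-0.5, 0.5, -2.8]
width: 0.205
grip_force: 44.8
```

Call:
servo_tool(
  targets=[
    {"xyz":[0,0,0.008],"twist":0,"jaw":1},
    {"xyz":[0,0,0.008],"twist":0,"jaw":1},
  ],
)

```text
t: 23.28
position: [0.4976, -0.2058, 0.0228]
tool_rot: [-2.435, -1.985, 0.0]
wrist_force: [-0.1, -0.7, -1.7]
width: 0.206
grip_force: 44.8
```

Call:
servo_tool(
  targets=[
    {"xyz":[0,0,0.008],"twist":0,"jaw":1},
    {"xyz":[0,0,0.008],"twist":0,"jaw":1},
  ],
)

```text
t: 23.52
position: [0.4976, -0.2058, 0.0207]
tool_rot: [-2.435, -1.985, 0.0]
wrist_force: [-0.3, -0.1, -2.3]
width: 0.201
grip_force: 44.8
```

Call:
servo_tool(
  targets=[
    {"xyz":[0,0,0.008],"twist":0,"jaw":1},
    {"xyz":[0,0,0.008],"twist":0,"jaw":1},
  ],
)

```text
t: 23.78
position: [0.4976, -0.2058, 0.0187]
tool_rot: [-2.435, -1.985, 0.0]
wrist_force: [0.1, -0.0, -1.9]
width: 0.201
grip_force: 44.8
```

Call:
servo_tool(
  targets=[
    {"xyz":[0,0,0.008],"twist":0,"jaw":1},
    {"xyz":[0,0,0.008],"twist":0,"jaw":1},
  ],
)

```text
t: 24.02
position: [0.4976, -0.2058, 0.0168]
tool_rot: [-2.435, -1.985, 0.0]
wrist_force: [-0.0, -0.6, -1.4]
width: 0.203
grip_force: 44.8
```

Call:
servo_tool(
  targets=[
    {"xyz":[0,0,0.008],"twist":0,"jaw":1},
    {"xyz":[0,0,0.008],"twist":0,"jaw":1},
  ],
)

```text
t: 24.28
position: [0.4976, -0.2058, 0.0148]
tool_rot: [-2.435, -1.985, 0.0]
wrist_force: [0.6, 0.2, -1.9]
width: 0.203
grip_force: 44.8
```

Call:
servo_tool(
  targets=[
    {"xyz":[0,0,0.008],"twist":0,"jaw":1},
    {"xyz":[0,0,0.008],"twist":0,"jaw":1},
  ],
)

```text
t: 24.52
position: [0.4976, -0.2058, 0.0128]
tool_rot: [-2.435, -1.985, 0.0]
wrist_force: [-0.1, 0.2, -2.3]
width: 0.208
grip_force: 44.8
```

Call:
servo_tool(
  targets=[
    {"xyz":[0,0,0.008],"twist":0,"jaw":1},
    {"xyz":[0,0,0.008],"twist":0,"jaw":1},
  ],
)

```text
t: 24.78
position: [0.4979, -0.2061, 0.0119]
tool_rot: [2.435, 1.984, 0.001]
wrist_force: [-3.4, 0.9, 8.2]
width: 0.207
grip_force: 46.2
```

Call:
servo_tool(
  targets=[
    {"xyz":[0,0,0.008],"twist":0,"jaw":1},
    {"xyz":[0,0,0.008],"twist":0,"jaw":1},
  ],
)

```text
t: 25.02
position: [0.498, -0.2061, 0.0119]
tool_rot: [-2.435, -1.984, -0.002]
wrist_force: [-8.8, 2.8, 26.9]
width: 0.207
grip_force: 48.9
```

Call:
servo_tool(
  targets=[
    {"xyz":[0,0,0.008],"twist":0,"jaw":1},
    {"xyz":[0,0,0.008],"twist":0,"jaw":1},
  ],
)

```text
t: 25.28
position: [0.4983, -0.2061, 0.0118]
tool_rot: [-2.435, -1.984, -0.003]
wrist_force: [-14.2, 5.3, 46.3]
width: 0.203
grip_force: 51.4
```

Call:
servo_tool(
  targets=[
    {"xyz":[0,0,-0.016],"twist":0,"jaw":1},
    {"xyz":[0,0,-0.016],"twist":0,"jaw":1},
  ],
)

```text
t: 25.52
position: [0.4986, -0.2063, 0.0118]
tool_rot: [2.434, 1.984, 0.002]
wrist_force: [-2.2, 0.9, 11.2]
width: 0.205
grip_force: 46.5
```

Run:
```python
from h import *
s,P=pose();print(s['t'],s['position'],s['wrist_force'],s['torque'],P[:3,2])
g=grab_frame('wrist')
for r in range(150,240,5):print(r,g[r,300:345:6].mean(1).astype(int))
```

```text
25.525 [ 0.4986 -0.2063  0.0118] [-2.1613  0.9435 11.1933] [ 0.4347  0.4838 -0.0038] [ 0.0017 -0.0006 -1.    ]
150 [64 66 64 65 63 63 66 63]
155 [71 70 70 67 69 71 68 71]
160 [118 121 119 120 120 121 120 135]
165 [121 120 121 120 120 119 120 119]
170 [121 120 118 121 121 122 121 121]
175 [ 70  67  69  69 121 122 123 121]
180 [ 68  69  69  70  67 120 121 121]
185 [68 68 68 68 67 66 68 68]
190 [69 69 68 67 69 68 67 68]
195 [67 68 68 67 68 67 66 68]
200 [67 68 66 67 68 67 69 69]
205 [100 100 102 101 100 100 102 101]
210 [114 113 113 112 113 112 113 112]
215 [114 113 114 114 115 113 114 114]
220 [114 113 115 114 114 114 114 113]
225 [113 114 115 112 114 115 115 115]
230 [114 112 114 113 114 114 114 113]
235 [112 113 113 113 113 113 114 114]
```

Call:
servo_tool(
  targets=[
    {"xyz":[0,0,-0.004],"twist":0,"jaw":0.76},
    {"xyz":[0,0,-0.004],"twist":0,"jaw":0.74},
    {"xyz":[0,0,-0.004],"twist":0,"jaw":0.7},
    {"xyz":[0,0,-0.004],"twist":0,"jaw":0.66},
  ],
)

```text
t: 26.08
position: [0.4976, -0.2058, 0.0116]
tool_rot: [-2.435, -1.985, 0.001]
wrist_force: [0.6, 0.9, 0.3]
width: 0.345
grip_force: 0.0
```

Run:
```python
from h import *
s,P=pose();print(s['t'],s['position'],s['wrist_force'],s['torque'],s['width'],s['grip_force'])
g=grab_frame('wrist');cv2.imwrite('pics/w7.png',g[:,:,::-1])
W=calibration('wrist')['T_tool_cam']
hsv=cv2.cvtColor(g,cv2.COLOR_RGB2HSV);m=((hsv[:,:,1]<35)&(hsv[:,:,2]>90)).astype(np.uint8)
m[:, :250]=0;m[:,400:]=0;m[:190]=0
for r in range(200,450,20):
    c=np.where(m[r])[0];print(r,(c.min(),c.max(),len(c)) if len(c) else None)
```

```text
26.075 [ 0.4976 -0.2058  0.0116] [0.5944 0.8568 0.2837] [-0.0096  0.019   0.0209] 0.3445693828608423 0.0
200 None
220 (np.int64(289), np.int64(356), 68)
240 (np.int64(290), np.int64(356), 67)
260 (np.int64(290), np.int64(355), 66)
280 (np.int64(291), np.int64(355), 65)
300 (np.int64(291), np.int64(354), 64)
320 (np.int64(292), np.int64(354), 63)
340 (np.int64(292), np.int64(353), 62)
360 (np.int64(259), np.int64(379), 70)
380 (np.int64(293), np.int64(352), 60)
400 (np.int64(294), np.int64(352), 59)
420 (np.int64(294), np.int64(351), 58)
440 (np.int64(294), np.int64(351), 58)
```

Call:
servo_tool(
  targets=[
    {"xyz":[0,0,-0.06],"twist":0,"jaw":0.62},
    {"xyz":[0,0,-0.16],"twist":0,"jaw":0.62},
    {"xyz":[0,0,-0.3],"twist":0,"jaw":0.62},
    {"xyz":[0,0,-0.45],"twist":0,"jaw":0.62},
    {"xyz":[0,0,-0.5],"twist":0,"jaw":0.62},
  ],
)

```text
t: 26.75
position: [0.4995, -0.2067, 0.1403]
tool_rot: [2.432, 1.982, 0.005]
wrist_force: [-0.7, -0.2, 0.1]
width: 0.381
grip_force: 0.0
```

Run:
```python
from h import *
T=wristT();g=grab_frame('wrist');cv2.imwrite('pics/w8.png',g[:,:,::-1])
hsv=cv2.cvtColor(g,cv2.COLOR_RGB2HSV);m=((hsv[:,:,1]<40)&(hsv[:,:,2]>70)).astype(np.uint8)
n,l,st,ce=cv2.connectedComponentsWithStats(m)
s,P=pose();C=np.array([.5396,-.2202,0]);M=np.array([[.979,-.203,0],[.203,.979,0],[0,0,1]])
print(s['position'],s['wrist_force'])
for i in range(1,n):
  if st[i,4]>600:
    q=plane('wrist',cv2.boxPoints(cv2.minAreaRect(np.argwhere(l==i)[:,::-1].astype(np.float32))),.086,T);print(st[i],(q-C)@M.T)
# behind ridge target: case x 100
p=C+np.array([.979,-.203,0])*.10;print(totool(p+[0,0,.13]-s['position']))
```

```text
[ 0.4997 -0.2067  0.1406] [0.8337 0.298  0.5164]
[    9     0   631   141 66302] [[-0.1961  0.1373  0.086 ]
 [ 0.1176  0.1381  0.086 ]
 [ 0.1328  0.0706  0.086 ]
 [-0.2106  0.0702  0.086 ]]
[ 302  159   31  181 5314] [[-0.0517  0.0605  0.086 ]
 [-0.035   0.0605  0.086 ]
 [-0.0339 -0.0507  0.086 ]
 [-0.0529 -0.0506  0.086 ]]
[    0   182   200   277 38478] [[-0.2605 -0.1405  0.086 ]
 [-0.2203  0.0476  0.086 ]
 [-0.1097  0.0478  0.086 ]
 [-0.1249 -0.1418  0.086 ]]
[ 532  367  108   92 5137] [[ 0.1055 -0.1424  0.086 ]
 [ 0.0952 -0.0708  0.086 ]
 [ 0.1639 -0.0707  0.086 ]
 [ 0.1793 -0.1422  0.086 ]]
[ 257  387  126   61 6100] [[-0.0846 -0.1329  0.086 ]
 [-0.0826 -0.0855  0.086 ]
 [-0.0009 -0.0857  0.086 ]
 [ 0.0012 -0.1332  0.086 ]]
[-0.0214  0.5669  0.0456]
```

The board stands upright at case (−43, +5) mm. Next I'll go behind the ridge and push the cover home.

Call:
servo_tool(
  targets=[
    {"xyz":[-0.01,0.2,0],"twist":0,"jaw":1},
    {"xyz":[-0.02,0.4,0],"twist":0,"jaw":1},
    {"xyz":[-0.02,0.6,0],"twist":0,"jaw":1},
    {"xyz":[-0.02,0.6,0],"twist":0,"jaw":1},
    {"xyz":[-0.02,0.6,0.1],"twist":0,"jaw":1},
  ],
)

```text
t: 27.42
position: [0.6442, -0.2416, 0.1122]
tool_rot: [2.434, 1.984, 0.001]
wrist_force: [-0.0, -1.0, -0.0]
width: 0.007
grip_force: 0.0
```

Call:
servo_tool(
  targets=[
    {"xyz":[0,0,0.08],"twist":0,"jaw":1},
    {"xyz":[0,0,0.16],"twist":0,"jaw":1},
    {"xyz":[0,0,0.16],"twist":0,"jaw":1},
  ],
)

```text
t: 27.8
position: [0.6415, -0.2402, 0.0694]
tool_rot: [-2.432, -1.982, 0.004]
wrist_force: [-1.2, -0.7, -0.4]
width: -0.002
grip_force: 0.0
```

Call:
servo_tool(
  targets=[
    {"xyz":[0,-0.05,-0.005],"twist":0,"jaw":1},
    {"xyz":[0,-0.1,-0.005],"twist":0,"jaw":1},
    {"xyz":[0,-0.15,-0.005],"twist":0,"jaw":1},
    {"xyz":[0,-0.2,-0.005],"twist":0,"jaw":1},
    {"xyz":[0,-0.25,-0.005],"twist":0,"jaw":1},
  ],
)

```text
t: 28.42
position: [0.5827, -0.2289, 0.0743]
tool_rot: [2.433, 1.983, 0.002]
wrist_force: [3.4, -1.2, 3.3]
width: 0.001
grip_force: 2.4
```

Call:
servo_tool(
  targets=[
    {"xyz":[0,-0.05,0],"twist":0,"jaw":1},
    {"xyz":[0,-0.1,0],"twist":0,"jaw":1},
    {"xyz":[0,-0.15,0],"twist":0,"jaw":1},
    {"xyz":[0,-0.19,0],"twist":0,"jaw":1},
    {"xyz":[0,-0.22,0],"twist":0,"jaw":1},
  ],
)

```text
t: 29.05
position: [0.5285, -0.2179, 0.0741]
tool_rot: [2.434, 1.984, 0.001]
wrist_force: [2.7, -1.3, 6.1]
width: -0.001
grip_force: 2.6
```

Call:
servo_tool(
  targets=[
    {"xyz":[0,-0.015,0],"twist":0,"jaw":1},
    {"xyz":[0,-0.03,0],"twist":0,"jaw":1},
    {"xyz":[0,-0.045,0],"twist":0,"jaw":1},
  ],
)

```text
t: 29.42
position: [0.5177, -0.2156, 0.0739]
tool_rot: [2.434, 1.984, 0.001]
wrist_force: [2.5, -1.3, 5.4]
width: 0.004
grip_force: 2.5
```

Call:
servo_tool(
  targets=[
    {"xyz":[0,-0.015,0],"twist":0,"jaw":1},
    {"xyz":[0,-0.03,0],"twist":0,"jaw":1},
    {"xyz":[0,-0.04,0],"twist":0,"jaw":1},
  ],
)

```text
t: 29.8
position: [0.5078, -0.2136, 0.0739]
tool_rot: [2.434, 1.984, 0.001]
wrist_force: [2.3, -2.0, 5.3]
width: -0.004
grip_force: 2.5
```

Call:
servo_tool(
  targets=[
    {"xyz":[0,-0.01,0],"twist":0,"jaw":1},
    {"xyz":[0,-0.016,0],"twist":0,"jaw":1},
  ],
)

```text
t: 30.05
position: [0.5039, -0.2127, 0.0739]
tool_rot: [2.434, 1.984, 0.001]
wrist_force: [2.6, -1.5, 5.8]
width: 0.004
grip_force: 2.4
```

Call:
servo_tool(
  targets=[
    {"xyz":[0,-0.01,0],"twist":0,"jaw":1},
    {"xyz":[0,-0.016,0],"twist":0,"jaw":1},
  ],
)

```text
t: 30.3
position: [0.4999, -0.2119, 0.0738]
tool_rot: [2.434, 1.984, 0.001]
wrist_force: [2.1, -2.1, 5.9]
width: -0.001
grip_force: 2.4
```

Call:
servo_tool(
  targets=[
    {"xyz":[0,-0.01,0],"twist":0,"jaw":1},
    {"xyz":[0,-0.016,0],"twist":0,"jaw":1},
  ],
)

```text
t: 30.55
position: [0.4977, -0.2115, 0.0741]
tool_rot: [2.432, 1.982, 0.003]
wrist_force: [8.4, -2.7, 0.7]
width: -0.0
grip_force: 4.1
```

Call:
servo_tool(
  targets=[
    {"xyz":[0,-0.01,0],"twist":0,"jaw":1},
    {"xyz":[0,-0.014,0],"twist":0,"jaw":1},
  ],
)

```text
t: 30.8
position: [0.4976, -0.2114, 0.0745]
tool_rot: [2.427, 1.98, 0.008]
wrist_force: [15.0, -3.9, -3.7]
width: 0.001
grip_force: 6.1
```

Call:
servo_tool(
  targets=[
    {"xyz":[0,-0.01,0],"twist":0,"jaw":1},
    {"xyz":[0,-0.01,0],"twist":0,"jaw":1},
  ],
)

```text
t: 31.05
position: [0.4974, -0.2112, 0.0752]
tool_rot: [2.425, 1.978, 0.012]
wrist_force: [17.3, -4.9, -4.7]
width: -0.002
grip_force: 7.2
```

Call:
servo_tool(
  targets=[
    {"xyz":[0,0.04,0],"twist":0,"jaw":1},
    {"xyz":[0,0.07,0],"twist":0,"jaw":1},
    {"xyz":[0,0.07,-0.2],"twist":0,"jaw":1},
    {"xyz":[0,0.07,-0.4],"twist":0,"jaw":1},
    {"xyz":[0,0.07,-0.4],"twist":0,"jaw":1},
  ],
)

```text
t: 31.68
position: [0.5088, -0.2138, 0.1764]
tool_rot: [2.432, 1.982, 0.004]
wrist_force: [1.1, -0.1, -0.5]
width: -0.0
grip_force: 0.0
```

Call:
servo_tool(
  targets=[
    {"xyz":[-0.1,0.15,-0.1],"twist":0,"jaw":1},
    {"xyz":[-0.3,0.3,-0.2],"twist":0,"jaw":1},
    {"xyz":[-0.3,0.4,-0.2],"twist":0,"jaw":1},
    {"xyz":[-0.3,0.4,-0.2],"twist":0,"jaw":1},
  ],
)

```text
t: 32.17
position: [0.5898, -0.3065, 0.2207]
tool_rot: [-2.433, -1.982, 0.003]
wrist_force: [-0.6, 0.9, -0.7]
width: 0.002
grip_force: 0.0
```

Run:
```python
from h import *
T=wristT();g=grab_frame('wrist');h=grab_frame('top')
s,P=pose();print(s['t'],s['position'],s['wrist_force'])
C=np.array([.5396,-.2202,0]);ex=np.array([.979,-.203,0]);ey=np.array([.203,.979,0])
# sample rectified strips at ridge-top height along case x, y=+25 and -25
c=calibration('wrist');E=np.linalg.inv(T)
for yy in (-.03,0.03):
  out=[]
  for x in np.arange(-.09,-.03,.003):
    p=C+ex*x+ey*yy+[0,0,.119];q=E[:3,:3]@p+E[:3,3];d=q[:2]/q[2];d=d*(1+c['k1']*(d@d));u,v=d*c['mtx'][0,0]+c['mtx'][:2,2]
    out.append(int(cv2.getRectSubPix(g.mean(2).astype(np.float32),(3,3),(float(u),float(v))).mean()) if 0<u<640 and 0<v<480 else -1)
  print(yy,out)
cv2.imwrite('pics/w9.png',g[:,:,::-1]);cv2.imwrite('pics/t9.png',h[:,:,::-1])
```

```text
32.275 [ 0.5883 -0.3054  0.2208] [-0.4256 -0.2228 -0.2053]
-0.03 [76, 76, 76, 77, 70, 49, 45, 43, 43, 45, 49, 47, 35, 32, 39, 43, 43, 44, 43, 44]
0.03 [45, 45, 45, 46, 46, 45, 45, 46, 44, 47, 46, 44, 33, 32, 43, 50, 60, 63, 63, 64]
```

```bash
python3 -c "
from rig import *
print(finish_job())"
```

```text
the job is handed in; nothing more can be done
None
```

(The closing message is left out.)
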